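Nest the graded notions trays on the sewing table

TASK

Put the three open-fronted notions trays away inside one another on the cutting mat: first the middle (orange) tray into the large (blue) one, back wall first through its open front, then the small (yellow) tray into the middle one the same way. Slide them along the mat without lifting or ramming them; push each fully home until its whole floor drops flat behind the sill of the tray around it and it stays there when you let go (the large tray has a sprung plate at its back that you must press in). Leave the other sewing things where they are.

Things in the scene. Friction and masses are not known exactly. Their poses are not given: they have to be found in the camera images.
- large_tray: Blue open-topped tray fixed to the mat (mat top z=0.003), 177 long (x) x 100 wide x 50 mm high; inner width 92. Origin: centre of underside. +x: back wall; -x: open front, roughly facing -y, with a sill (see point large_mouth). The pink sprung plate before the back wall has its free face 137 mm behind the sill's inner face. Middle tray home: its origin at x +5, y 0, z +4 mm here.
- large_mouth (a point): Middle of the blue tray's front edge, level with its underside. All three trays are slick plastic (friction 0.25) with 4 mm walls and floor; from the front edge the floor rises in a 20 mm long ramp to a 3 mm wide sill, 7 mm above the underside (3 above the inner floor), whose steep inner face is 23 mm behind the edge. The side walls thin by 2 mm towards the front as a lead-in.
- bumper (a joint): Travel in m of the pink sprung plate at the large tray's back (88 wide x 36 mm high): 0 free, grows to 0.0065 at its hard stop as it is pressed towards the back wall; 2.4 N at 1 mm, 4 N at 3 mm, 7 N fully in.
- middle_tray: Orange tray of the same form, loose on the mat, 140 long (x) x 88 wide x 45 mm high, inner width 80, about 0.45 kg. Origin: centre of underside. +x: closed back wall (inner face 66 mm from the origin); -x: open front with ramp and sill. It starts to the robot's right, back wall roughly to +y.
- middle_tray_front (a point): Middle of the lower front edge of the orange tray, at x = -70 mm, y = 0, z = 0 in its frame; while it still rides on the large tray's sill it stands 7 mm above the large tray's underside, once home 4 mm.
- small_tray: Yellow tray of the same form, loose, 110 long (x) x 76 wide x 40 mm high, inner width 68, about 0.35 kg. Origin: centre of underside. +x: closed back wall (inner face 51 mm from the origin); -x: open front. It starts beside the middle tray; which is nearer to the robot varies. Home in the middle tray (3 mm end play): origin at x +8 to +11, y 0, z +4 mm in that tray's frame.
- small_tray_front (a point): Middle of the lower front edge of the yellow tray, at x = -55 mm, y = 0, z = 0 in its frame.
- pink_spool: Loose upright pink thread spool, 42 mm diameter, 55 mm high; origin under its centre. Leave alone.
- green_spool: Loose upright green thread spool, 42 mm diameter, 55 mm high; origin under its centre. Leave alone.
- pin_dish: Loose purple round magnetic pin dish, 80 mm diameter, 26 mm high; origin under its centre. Leave alone.
- tape_tin: Loose round steel tin, 60 mm diameter, 18 mm high; origin under its centre. Leave alone.
- rotary_cutter: Loose yellow rotary cutter lying flat, 168 mm long with a 45 mm round steel blade at its +x end; origin 83 mm from the handle's end. Leave alone.
- chalk_box: Loose small cardboard box, 100 x 50 x 22 mm; origin under its centre. Leave alone.
Not all that is in view belongs to the job. Leave any purple look-alike of the middle_tray alone. Leave any green look-alike of the large_tray alone.

How it is judged:
By the outcome, as a careful person would: the job done as asked, in the order asked, and still so for the second after the job is handed in, with the robot touching nothing.
It also fails if it takes over 72 s, if anything falls off the work surface, if the arm or the gripper's body presses on something with over 40 N, if the wrist force passes 120 N, or if a joint passes its speed limit or range.

ROBOT

A 6-joint arm with a two-finger parallel gripper is mounted at the origin on the work surface. World frame = base frame: x ahead of the robot, y to its left, z up, the work surface at z = 0. Lengths are in mm, angles in rad, forces in N, time in s.
With the tool pointing down it reaches from about 275 to 825 mm from the base axis. Payload 5.2 kg.
Tool frame: the origin (TCP) lies midway between the tips of the shut fingers; the grasp point (between the pads) lies 19 mm behind it; z points along the fingers, y is the line along which they close (so a half turn about z gives the same grasp; the last joint's range is limited). The gripper opens to 93 mm and grips with 3 to 60 N. Pads are 15 mm wide; open, the fingers measure 128 mm over their backs; the gripper's body (75 mm by 188 mm) begins 65 mm behind the grasp point.
Start: joints at [-0.203, 0.259, 1.535, -0, 1.348, -0.203], TCP at [550.005, 0.023, 218.653] pointing down, gripper open.
Joint ranges: [-3.14, 3.14], [-0.91, 2.08], [0.19, 2.58], [-1.22, 4.36], [0.22, 2.71], [-3.12, 3.12]. Speed limits (rad/s): [2.57, 2.57, 3.14, 3.14, 3.14, 3.14].

INTERFACE

Orientations are given as a rotation vector (axis times angle).
In Python, from cell import robot gives the robot as it stands.
- The arm moves only by the tool servo_tool, never from a script. Its argument "commands" is a list of rows, each a list of 7 numbers: the shift along the tool's x, y, z each as a share of 12 cm, from -1 to 1, then the turn, a rotation vector about the tool's x, y, z each as a share of 360 degrees, from -1 to 1, then the closure, from 0 (fully open) to 1 (shut). A call has 1 to 10 rows; each row is the pose to reach, as a shift and turn from the pose commanded when the call began, along the tool's axes at that moment, turning the shorter way round; what a row does not reach only later rows make up. A row lasts 1/10 s, in which the tool goes at most 50 mm and 8.59 degrees, less where a joint would pass 70% of its speed; a pose out of reach is approached as far as the arm can. A call with a number of a shift or a turn outside -1 to 1 is refused whole. A call with a gripper value outside its range is refused whole. The fingers move at their own pace and stop on an object; "squeeze" is the grip in N (left out, the last holds). Time passes only in rows, so rows that repeat a pose let the fingers close. It gives the time, the measured TCP pose, the force, the opening and the grip force at its end, in the units of the state.
- robot.observe(): the state, without advancing time (a new reading comes with each control period).
- robot.grab_frame(name): name is "scene" or "side" or "wrist"; returns the picture (480x640x3 uint8, blue, green, red); there is no depth.
- robot.get_calibration(name): a dict with "intrinsics" (3x3 intrinsics, pixels), "position" and "orientation" of the camera in the world; the wrist camera has in their place "mount" (4x4, takes a point from camera to tool coordinates, whose origin is the TCP and whose axes are the flange's). Camera axes: x right, y down, z forward; pixel columns grow to the right and rows downward; lengths in mm; the calibration is good to about 2 mm. A picture is of the moment at which its call begins: read the wrist's pose just before it. get_calibration takes no time and is no camera call.
- robot.close_job(): hands the job in; it is judged then, once.
The state is a dict: "time": time; "joint_pos": joint angles; "joint_vel": joint speeds; "joint_efforts": joint torques, N m; "tool_pos": TCP position; "tcp_rot": TCP orientation; "wrist_force": force on the tool from outside, world axes, zero at the start; "moment": the same for the moment, N m; "gripper_width": opening from 0.0 (shut) to 1.0 (fully open); "gripper_force": force on a finger pad.
Only numpy, scipy, OpenCV 4.12 (cv2) and the standard library are available. Lean on these libraries where they do the work, as an engineer would, in place of code of your own. Each camera call takes 0.05 s, during which the arm holds its last target. There are 200 camera calls.

## Working session

There is one attempt and no reset: what is moved stays moved. The work goes in short steps, Python scripts to look and compute and a tool call to move; the robot and the scene stay as the last step left them, time stands still between calls to the robot, and variables do not carry over. Pictures are saved under pics/ and viewed, at most 13 in all, crops included, and the job is handed in when it is done.

Besides the shell and the picture viewer there is one more tool, called after "Request:" as name(argument=value, ...) on one line, values as JSON. servo_tool: Moves the arm, as the interface text tells. Shift numbers are shares of 12 cm and turn numbers shares of 360 degrees, none past 1 either way. Its arguments: {"type":"object","properties":{"commands":{"type":"array","items":{"type":"array","items":{"type":"number"}}},"squeeze":{"type":"number"}},"required":["commands"]}

```bash
mkdir -p pics; ls; python3 - <<'E'
from cell import robot
import cv2
s=robot.observe();print(s)
for n in("scene","side"):
    cv2.imwrite(f"pics/{n}0.png",robot.grab_frame(n)); print(n,robot.get_calibration(n))
print(robot.get_calibration("wrist"))
E
```

```text
pics
{'time': 0.0, 'joint_pos': array([-2.02789624e-01,  2.59296986e-01,  1.53603955e+00,  1.38633564e-05,
        1.34801668e+00, -2.02826814e-01]), 'joint_vel': array([-1.06742584e-03,  1.01737930e-03, -1.23691286e-05,  4.95677232e-04,
        9.70972677e-05,  6.02823074e-04]), 'joint_efforts': array([ 2.41929010e-04, -4.37298238e+01, -2.84004611e+01,  7.19661056e-02,
        4.11791797e-02, -1.14769305e-04]), 'tool_pos': array([5.49467641e+02, 1.43709083e-01, 2.17859954e+02]), 'tcp_rot': array([-2.22035853e+00, -2.22043428e+00,  1.50310161e-03]), 'wrist_force': array([ 0.05791509,  0.11239433, -1.08515043]), 'moment': array([ 0.017664  ,  0.00768403, -0.00113032]), 'gripper_force': 0.0, 'gripper_width': 0.9978595536609849}
scene {'intrinsics': array([[471.4482197 ,   0.        , 321.75321415],
       [  0.        , 471.4482197 , 231.63716669],
       [  0.        ,   0.        ,   1.        ]]), 'position': array([1315.3144289 , -181.29154389, 1030.78368004]), 'orientation': array([-1.97530068, -1.56479631,  0.60663523])}
side {'intrinsics': array([[556.40735646,   0.        , 314.59732903],
       [  0.        , 556.40735646, 239.30727363],
       [  0.        ,   0.        ,   1.        ]]), 'position': array([-166.95584914, 1301.91028483, 1252.57576979]), 'orientation': array([-0.56908394,  2.62352669, -1.20146589])}
{'intrinsics': array([[339.19781353,   0.        , 325.00870647],
       [  0.        , 339.19781353, 234.53991846],
       [  0.        ,   0.        ,   1.        ]]), 'mount': array([[ 3.73545618e-04, -9.58697073e-01, -2.84428871e-01,
         7.92465932e+01],
       [ 9.99999509e-01,  6.19215950e-04, -7.73814149e-04,
         1.54558598e-01],
       [ 9.17976253e-04, -2.84428442e-01,  9.58696834e-01,
        -1.65180188e+02],
       [ 0.00000000e+00,  0.00000000e+00,  0.00000000e+00,
         1.00000000e+00]])}
```

View pics/scene0.png

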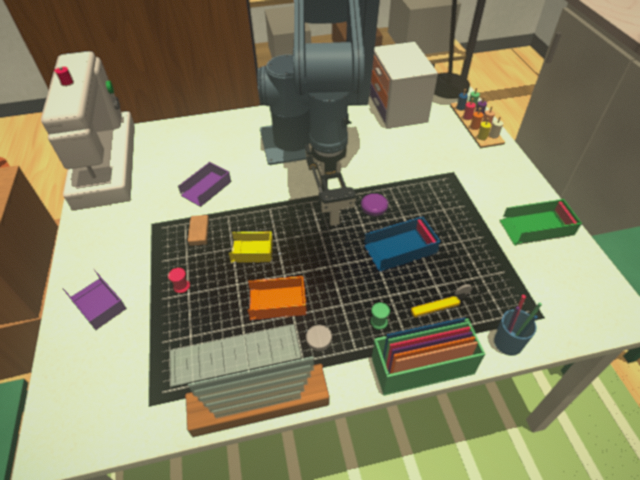

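View pics/side0.png

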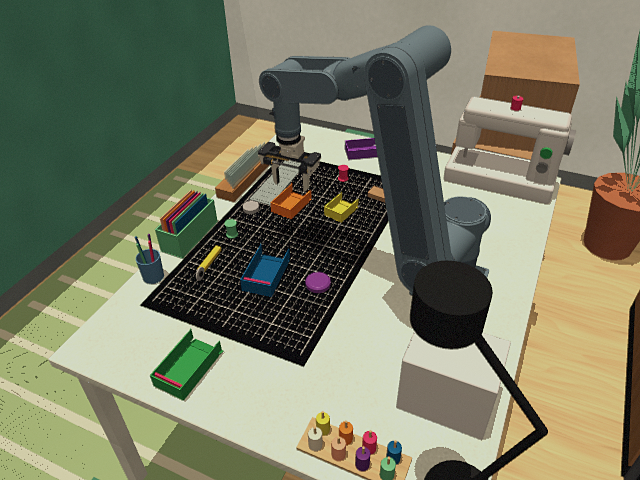

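The scene view shows orange at (278,297), yellow at (251,247) and blue with the pink plate at (402,243), all on the mat. The look-alikes are the purple trays at (205,184) and (97,302) and the green tray at (540,221), all off the mat. The yellow cutter is at (436,306). The side view agrees: blue (266,272), orange (291,203), yellow (341,207). So I choose the on-mat trays.

```bash
cat > h.py <<'E'
import cv2, numpy as np
from scipy.spatial.transform import Rotation as R
from cell import robot
HSV={'blue':((98,110,40),(116,255,255)),'orange':((5,150,80),(17,255,255)),'yellow':((23,130,80),(33,255,255)),'pink':((165,120,80),(179,255,255)),'green':((55,80,60),(80,255,255))}
def mask(im,c):
    return cv2.inRange(cv2.cvtColor(im,cv2.COLOR_BGR2HSV),*[np.array(v) for v in HSV[c]])
def cam(n,s=None):
    k=robot.get_calibration(n)
    if n!='wrist': return k['intrinsics'],R.from_rotvec(k['orientation']).as_matrix(),np.array(k['position'])
    T=R.from_rotvec(s['tcp_rot']).as_matrix(); M=k['mount']
    return k['intrinsics'],T@M[:3,:3],T@M[:3,3]+s['tool_pos']
def cast(c,uv,z):
    K,Rm,p=c; uv=np.atleast_2d(uv).astype(float)
    d=np.c_[uv,np.ones(len(uv))]@np.linalg.inv(K).T@Rm.T
    return p+d*((z-p[2])/d[:,2])[:,None]
def blobs(m,amin=60):
    cs=cv2.findContours(m,cv2.RETR_EXTERNAL,cv2.CHAIN_APPROX_NONE)[0]
    return sorted([c for c in cs if cv2.contourArea(c)>amin],key=cv2.contourArea,reverse=True)
def rim(c,cnt,z):
    P=cast(c,cnt[:,0,:],z)[:,:2].astype(np.float32)
    return cv2.minAreaRect(P)
E
python3 - <<'E'
from h import *
for n in("scene","side"):
    im=cv2.imread(f"pics/{n}0.png"); c=cam(n)
    for col,z in dict(blue=28,orange=25,yellow=23,pink=40,green=30).items():
        for b in blobs(mask(im,col))[:4]:
            m=cv2.moments(b); u=[m['m10']/m['m00'],m['m01']/m['m00']]
            print(n,col,np.round(u),cv2.contourArea(b),np.round(cast(c,u,z)[0]))
im=cv2.imread("pics/scene0.png")[170:350,160:480]
cv2.imwrite("pics/crop.png",cv2.resize(im,None,fx=2.5,fy=2.5,interpolation=cv2.INTER_CUBIC))
E
```

```text
scene blue [397. 245.] 2198.5 [549. 192.  28.]
scene blue [425. 327.] 149.5 [808. 172.  28.]
scene orange [174.  47.] 9810.0 [-749. -387.   25.]
scene orange [277. 297.] 2131.5 [ 640. -159.   25.]
scene orange [256. 403.] 1601.0 [ 897. -246.   25.]
scene orange [71. 28.] 660.0 [-1051.  -852.    25.]
scene yellow [251. 246.] 1189.0 [ 456. -201.   23.]
scene yellow [435. 305.] 415.5 [754. 222.  23.]
scene yellow [484. 130.] 144.0 [123. 656.  23.]
scene pink [428. 338.] 346.5 [844. 166.  40.]
scene pink [178. 279.] 283.5 [ 535. -398.   40.]
scene pink [425. 232.] 175.0 [533. 277.  40.]
scene pink [64. 75.] 153.5 [-593. -821.   40.]
scene green [423. 364.] 2440.5 [898. 134.  30.]
scene green [535. 222.] 1979.0 [565. 599.  30.]
scene green [624. 252.] 1522.0 [718. 773.  30.]
scene green [  8. 419.] 1299.5 [ 813. -763.   30.]
side blue [263. 273.] 1415.5 [542. 229.  28.]
side blue [191. 213.] 329.5 [935.  62.  28.]
side blue [394. 451.] 174.0 [-30. 630.  28.]
side orange [619. 216.] 2538.5 [-461. -528.   25.]
side orange [289. 203.] 735.5 [ 638. -140.   25.]
side orange [230. 186.] 281.5 [ 894. -142.   25.]
side orange [344. 436.] 258.0 [ 91. 642.  25.]
side yellow [339. 208.] 532.0 [ 457. -183.   23.]
side yellow [323. 423.] 199.0 [153. 629.  23.]
side yellow [210. 256.] 127.5 [747. 225.  23.]
side pink [370. 441.] 186.5 [ 29. 637.  40.]
side pink [343. 173.] 122.0 [ 526. -378.   40.]
side pink [516. 103.] 113.0 [   12. -1228.    40.]
side pink [181. 211.] 85.0 [963.  80.  40.]
side green [ 97. 108.] 45980.0 [1819. -438.   30.]
side green [184. 366.] 2390.5 [562. 632.  30.]
side green [188. 231.] 1493.5 [883. 155.  30.]
side green [628. 104.] 1254.0 [ -458. -1430.    30.]
```

View pics/crop.png

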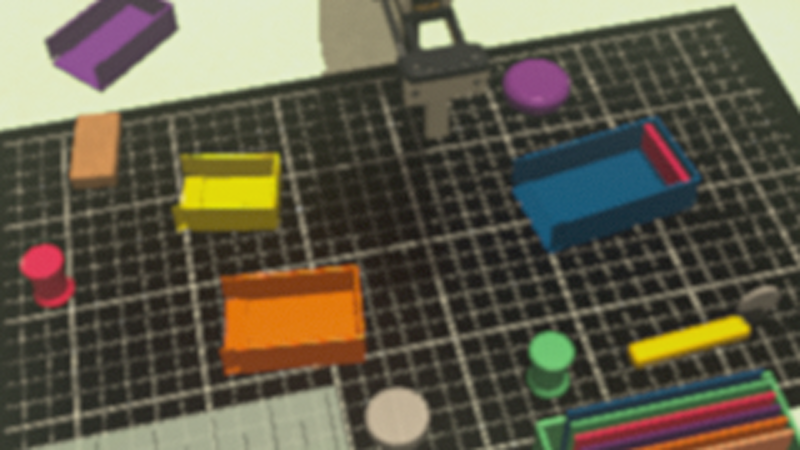

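The crop shows the orange tray at about (292,320), yellow at (230,192) and blue with the pink plate at (605,183). All three open fronts face left (-y), so the choice holds. Next I measure each from overhead with the wrist camera.

Request:
servo_tool(commands=[[0.4,0,0,0,0,0,0],[0.8,0,0,0,0,0,0],[0.9,0,0,0,0,0,0],[0.9,0,0,0,0,0,0.6],[0.9,0,0,0,0,0,0.6],[0.9,0,0,0,0,0,0.6],[0.9,0,0,0,0,0,0.6]])

```text
time: 0.8
tool_pos: [550.2, 106.7, 218.6]
tcp_rot: [2.223, 2.219, -0.001]
wrist_force: [-0.3, -0.2, 0.0]
gripper_width: 0.707
gripper_force: 0.0
```

```bash
cat >> h.py <<'E'
def look(col,z,name,extra=None):
    s=robot.observe(); im=robot.grab_frame('wrist'); cv2.imwrite(f'pics/{name}.png',im)
    c=cam('wrist',s); print('tcp',np.round(s['tool_pos'],1),np.round(s['tcp_rot'],3),'w',round(float(s['gripper_width']),3),'cam',np.round(c[2],1))
    m=mask(im,col)
    if extra: m|=mask(im,extra)
    m=cv2.morphologyEx(m,cv2.MORPH_CLOSE,np.ones((5,5),np.uint8))
    for b in blobs(m,1500)[:3]:
        (x,y),wh,a=rim(c,b,z); P=cv2.boxPoints(((x,y),wh,a))
        print(col,'px',cv2.boundingRect(b),'ctr',round(x,1),round(y,1),'size',np.round(wh,1),'ang',round(a,2)); print(np.round(P,1).tolist())
    return im,c
E
python3 -c "
from h import *
look('blue',53,'w_blue','pink')"
```

```text
tcp [550.2 106.7 218.6] [ 2.223e+00  2.219e+00 -1.000e-03] w 0.707 cam [550.5 186.  383.7]
blue px (248, 0, 137, 213) ctr 545.7 206.0 size [100.8 177.8] ang 8.18
[[483.20001220703125, 286.8999938964844], [508.5, 110.80000305175781], [608.2999877929688, 125.19999694824219], [583.0, 301.20001220703125]]
```

View pics/w_blue.png

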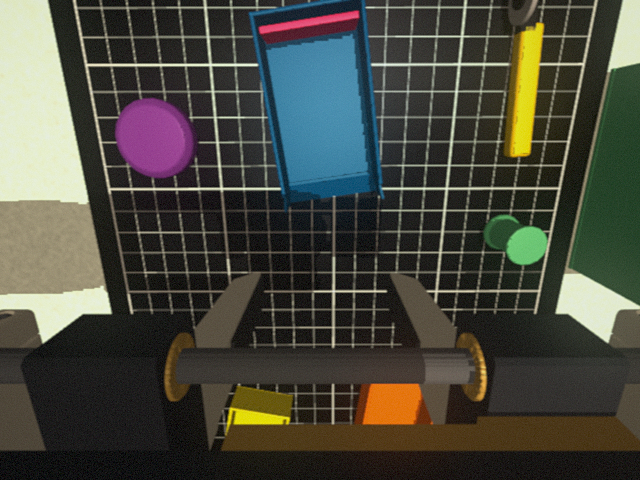

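The wrist view shows blue's rim from (250,10) to (380,200), with the pink plate at (310,22). Its measured size of 100.8 x 177.8 matches 100 x 177. Its back points at yaw 98.2°, and the mouth is at (558,118). Now orange.

Request:
servo_tool(commands=[[-0.4,0.35,0,0,0,0,0.6],[-0.8,0.7,0,0,0,0,0.6],[-1,0.75,0,0,0,0,0.6]])

```text
time: 1.15
tool_pos: [641.1, -12.7, 218.8]
tcp_rot: [2.22, 2.222, 0.001]
wrist_force: [0.2, 0.3, -0.8]
gripper_width: 0.421
gripper_force: 0.0
```

Request:
servo_tool(commands=[[-0.4,0,0,0,0,0,0.6],[-0.8,0,0,0,0,0,0.6],[-1,0,0,0,0,0,0.6]])

```text
time: 1.45
tool_pos: [639.2, -136.5, 218.2]
tcp_rot: [2.226, 2.216, -0.002]
wrist_force: [-0.5, 0.5, 0.0]
gripper_width: 0.402
gripper_force: 0.0
```

Request:
servo_tool(commands=[[-0.4,0,0,0,0,0,0.6],[-0.7,0,0,0,0,0,0.6],[-0.8,0,0,0,0,0,0.6],[-0.8,0,0,0,0,0,0.6]])

```text
time: 1.85
tool_pos: [639.0, -229.8, 218.1]
tcp_rot: [-2.225, -2.217, 0.0]
wrist_force: [0.1, 0.4, -0.1]
gripper_width: 0.399
gripper_force: 0.0
```

```bash
python3 -c "
from h import *
look('orange',48,'w_or')
look('yellow',43,'w_or2')"
```

```text
tcp [ 639.  -229.8  218.1] [-2.225 -2.217  0.   ] w 0.399 cam [ 639.5 -150.6  383.3]
orange px (275, 56, 110, 164) ctr 640.1 -158.5 size [140.6  89.5] ang 82.74
[[586.9000244140625, -222.5], [675.5999755859375, -233.8000030517578], [693.4000244140625, -94.4000015258789], [604.5999755859375, -83.0999984741211]]
orange px (515, 64, 125, 261) ctr 888.6 -223.2 size [263.8  81.1] ang 89.74
[[847.4000244140625, -354.8999938964844], [928.5, -355.29998779296875], [929.7000122070312, -91.5], [848.5999755859375, -91.19999694824219]]
orange px (35, 275, 95, 52) ctr 373.7 -324.9 size [ 54.3 100.7] ang 82.68
[[320.29998779296875, -345.5], [420.20001220703125, -358.29998779296875], [427.1000061035156, -304.3999938964844], [327.20001220703125, -291.6000061035156]]
tcp [ 639.2 -227.9  218.3] [-2.223 -2.218 -0.   ] w 0.399 cam [ 639.6 -148.8  383.6]
yellow px (104, 125, 98, 122) ctr 463.9 -200.4 size [114.3  89.4] ang 77.45
[[407.79998779296875, -246.39999389648438], [495.1000061035156, -265.79998779296875], [519.9000244140625, -154.3000030517578], [432.70001220703125, -134.89999389648438]]
```

View pics/w_or.png

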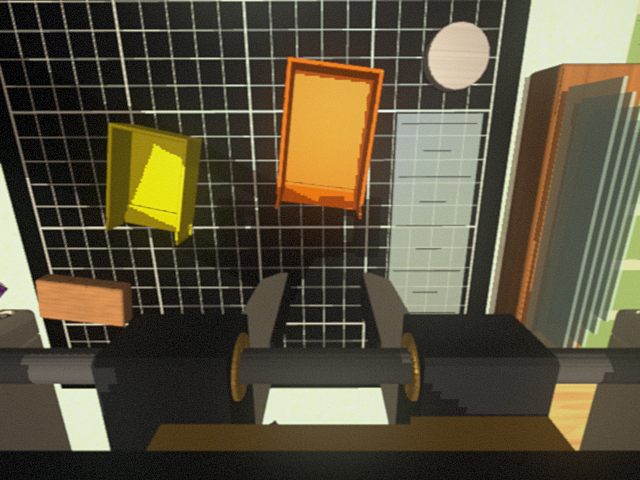

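The wrist view shows orange from (275,60) to (383,215), with its sill low in the picture and its back wall at the top. Its size of 140.6 x 89.5 matches, its centre is (640.1,-158.5) and its yaw is 82.8°. The tin is at (458,55), clear to the right. I go in just behind the inner back wall with the fingers narrowed.

Request:
servo_tool(commands=[[0.4,0.03,0,0,0,0.01,0.63],[0.8,0.053,0,0,0,0.02,0.63],[0.99,0.053,0.3,0,0,0.02,0.63],[0.99,0.053,0.7,0,0,0.02,0.63],[0.99,0.053,0.99,0,0,0.02,0.63],[0.99,0.053,0.99,0,0,0.02,0.63]])

```text
time: 2.55
tool_pos: [642.0, -104.4, 94.6]
tcp_rot: [-2.346, -2.075, 0.008]
wrist_force: [-0.2, 0.2, 0.4]
gripper_width: 0.366
gripper_force: 0.0
```

```bash
python3 -c "
from h import *
s=robot.observe(); print(s['tool_pos'],s['tcp_rot'],s['gripper_width'])
T=R.from_rotvec(s['tcp_rot']).as_matrix();p=np.array([640.1,-158.5,7]);a=np.radians(82.76);u=np.array([np.cos(a),np.sin(a),0]);v=np.array([-u[1],u[0],0])
print('tray frame tcp',(s['tool_pos']-p)@u,(s['tool_pos']-p)@v,np.degrees(np.arctan2(T[1,0],T[0,0])))
"
```

```text
[ 641.99244533 -104.41615123   94.60564472] [-2.3460683  -2.07476238  0.00787989] 0.3661288064187622
tray frame tcp 53.89113309292395 4.938605126020731 82.97552959544733
```

Request:
servo_tool(commands=[[0,0,0,0,0,0,0.63],[0,0,0,0,0,0,0.63]])

```text
time: 2.75
tool_pos: [647.7, -108.4, 102.7]
tcp_rot: [2.353, 2.076, 0.004]
wrist_force: [-0.1, -0.5, 0.3]
gripper_width: 0.367
gripper_force: 0.0
```

Request:
servo_tool(commands=[[0,0,0.2,0,0,0,0.63],[0,0,0.4,0,0,0,0.63],[0,0,0.55,0,0,0,0.63],[0,0,0.62,0,0,0,0.63],[0,0,0.65,0,0,0,0.63],[0,0,0.65,0,0,0,0.4],[0,0,0.65,0,0,0,0.4],[0,0,0.65,0,0,0,0.4]], squeeze=3)

```text
time: 3.55
tool_pos: [646.9, -108.8, 23.3]
tcp_rot: [2.355, 2.076, 0.002]
wrist_force: [-0.3, -0.4, 1.9]
gripper_width: 0.528
gripper_force: 3.1
```

```bash
python3 -c "
from h import *
look('orange',48,'w3')"
```

```text
tcp [ 646.9 -108.8   23.3] [2.355e+00 2.076e+00 2.000e-03] w 0.528 cam [656.6 -30.  188.4]
orange px (180, 383, 422, 68) ctr 673.9 -173.4 size [ 42.8 223.5] ang 82.72
[[560.2999877929688, -180.5], [782.0, -208.8000030517578], [787.4000244140625, -166.3000030517578], [565.7999877929688, -138.0]]
orange px (228, 242, 195, 110) ctr 647.7 -102.1 size [55.1 87.5] ang 82.79
[[600.7999877929688, -124.0], [687.7000122070312, -134.89999389648438], [694.5999755859375, -80.30000305175781], [607.7000122070312, -69.30000305175781]]
```

View pics/w3.png

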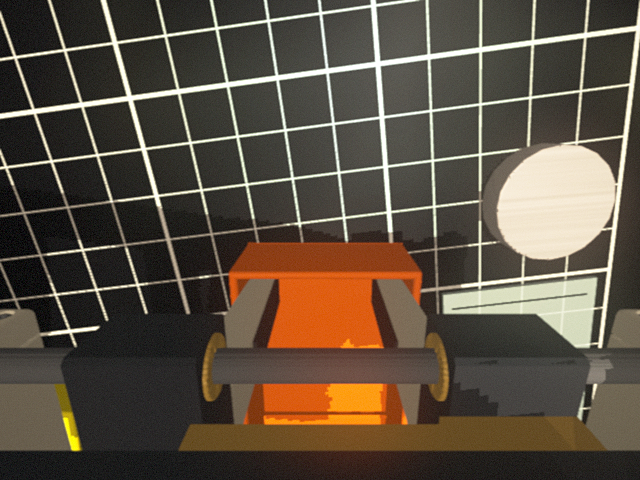

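The close view shows both fingers inside the orange tray at (250,330) and (395,330), ahead of its back wall at (325,257), and clear of the tin at (552,200). The fingers rest outward on the side walls with 3 N, so the tray is caged. I slide it towards the mouth.

Request:
servo_tool(commands=[[0.05,0,0,0,0,0,0.4],[0.1,0,0,0,0,0,0.4],[0.18,-0.05,0,0,0,-0.003,0.4],[0.27,-0.12,0,0,0,-0.006,0.4],[0.36,-0.19,0,0,0,-0.009,0.4],[0.45,-0.26,0,0,0,-0.012,0.4],[0.54,-0.32,0,0,0,-0.015,0.4],[0.63,-0.38,0,0,0,-0.018,0.4],[0.72,-0.43,0,0,0,-0.021,0.4],[0.78,-0.46,0,0,0,-0.023,0.4]])

```text
time: 4.6
tool_pos: [602.1, -7.3, 21.8]
tcp_rot: [-2.198, -2.244, 0.001]
wrist_force: [1.1, -3.2, 2.4]
gripper_width: 0.531
gripper_force: 3.1
```

```bash
cat >> h.py <<'E'
def frame(p,yaw,s=None):
    "tcp in tray frame (x,y), tool yaw minus tray yaw"
    s=s or robot.observe(); a=np.radians(yaw); u=np.array([np.cos(a),np.sin(a)]); v=np.array([-u[1],u[0]])
    d=s['tool_pos'][:2]-np.array(p); T=R.from_rotvec(s['tcp_rot']).as_matrix()
    return np.round([d@u,d@v,np.degrees(np.arctan2(T[1,0],T[0,0]))-yaw],2)
def goto(p,yaw,x,y,z,s=None):
    "shares of shift/turn to reach point (x,y) of tray frame at tray yaw"
    s=s or robot.observe(); T=R.from_rotvec(s['tcp_rot']).as_matrix(); a=np.radians(yaw)
    g=np.array([p[0]+x*np.cos(a)-y*np.sin(a),p[1]+x*np.sin(a)+y*np.cos(a),z])
    q=np.degrees(np.arctan2(T[1,0],T[0,0]))
    print('goto shares',np.round(T.T@(g-s['tool_pos'])/120,3),'turn z',round(-(yaw-q)/360,4))
B=((545.7,206.0),98.18)
E
python3 -c "
from h import *
look('orange',48,'w4'); print(frame(*B)); goto(*B,-116.5,0,22)"
```

```text
tcp [602.1  -7.3  21.8] [-2.198e+00 -2.244e+00  1.000e-03] w 0.531 cam [600.7  71.9 187. ]
orange px (179, 383, 422, 75) ctr 637.0 -68.1 size [220.8  47. ] ang 1.29
[[526.0999755859375, -47.099998474121094], [527.2000122070312, -94.0999984741211], [747.9000244140625, -89.0999984741211], [746.9000244140625, -42.099998474121094]]
orange px (227, 248, 196, 101) ctr 601.9 -0.4 size [87.4 50. ] ang 1.28
[[557.7000122070312, 23.600000381469727], [558.7999877929688, -26.399999618530273], [646.0999755859375, -24.5], [645.0, 25.600000381469727]]
[-218.09  -25.21   -6.95]
goto shares [ 0.815 -0.311 -0.001] turn z -0.0193
```

Request:
servo_tool(commands=[[0.05,-0.03,0,0,0,-0.002,0.4],[0.13,-0.07,0,0,0,-0.005,0.4],[0.22,-0.12,0,0,0,-0.008,0.4],[0.31,-0.16,0,0,0,-0.011,0.4],[0.4,-0.2,0,0,0,-0.014,0.4],[0.49,-0.24,0,0,0,-0.016,0.4],[0.58,-0.27,0,0,0,-0.018,0.4],[0.67,-0.29,0,0,0,-0.019,0.4],[0.74,-0.305,0,0,0,-0.0193,0.4],[0.78,-0.31,0,0,0,-0.0193,0.4]])

```text
time: 5.65
tool_pos: [563.4, 85.3, 21.7]
tcp_rot: [-2.059, -2.372, 0.001]
wrist_force: [-0.2, -0.9, -1.1]
gripper_width: 0.533
gripper_force: 3.0
```

```bash
python3 -c "
from h import *
im,c=look('orange',48,'w5'); print(frame(*B))
m=mask(im,'orange'); 
# back-wall rim outer corners: rows where top-edge; print widest orange span per row
for r in range(235,300,8):
    xs=np.flatnonzero(m[r]); 
    if len(xs): 
        print(r,xs.min(),xs.max())
s=robot.grab_frame('scene')[170:350,220:460]; cv2.imwrite('pics/s5.png',cv2.resize(s,None,fx=3,fy=3,interpolation=cv2.INTER_CUBIC))
"
```

```text
tcp [563.4  85.3  21.7] [-2.059e+00 -2.372e+00  1.000e-03] w 0.533 cam [552.6 163.7 186.9]
orange px (227, 249, 197, 103) ctr 562.6 91.1 size [87.7 51.2] ang 8.12
[[515.5999755859375, 110.30000305175781], [522.7999877929688, 59.599998474121094], [609.7000122070312, 72.0], [602.4000244140625, 122.69999694824219]]
orange px (216, 383, 240, 91) ctr 578.4 19.7 size [123.7  58.2] ang 8.16
[[513.0, 39.70000076293945], [521.2999877929688, -17.899999618530273], [643.7000122070312, -0.30000001192092896], [635.5, 57.29999923706055]]
[-1.2148e+02 -4.2000e-01 -1.1000e-01]
251 248 402
259 243 406
267 237 413
275 234 418
283 227 423
291 228 422
299 229 421
```

View pics/w5.png

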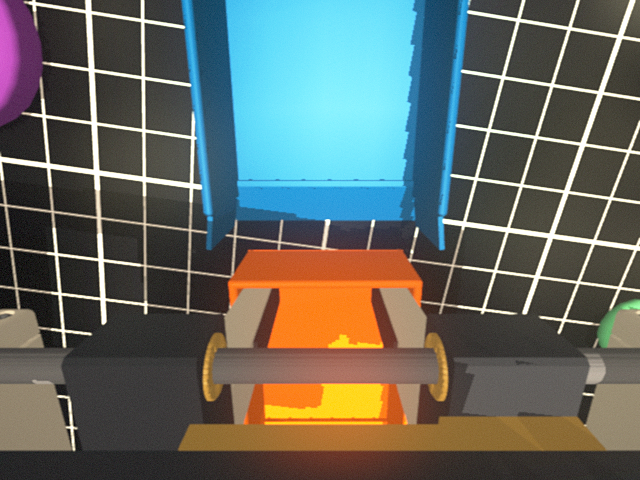

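The view shows orange's back wall (227–423, row 283) centred under the blue mouth (207–443, row 215), both centred on column 325 and parallel. I narrow the fingers a touch and push in.

Request:
servo_tool(commands=[[0,0,0,0,0,0,0.49],[0.04,0,0,0,0,0,0.49],[0.1,0,0,0,0,0,0.49],[0.15,0,0,0,0,0,0.49],[0.2,0,0,0,0,0,0.49],[0.25,0,0,0,0,0,0.49],[0.3,0,0,0,0,0,0.49],[0.36,0,0,0,0,0,0.49],[0.42,0,0,0,0,0,0.49],[0.48,0,0,0,0,0,0.49]])

```text
time: 6.75
tool_pos: [555.6, 142.2, 21.8]
tcp_rot: [-2.06, -2.371, -0.0]
wrist_force: [-0.4, -1.7, 1.3]
gripper_width: 0.511
gripper_force: 0.9
```

Request:
servo_tool(commands=[[0.06,0,0,0,0,0,0.49],[0.13,0,0,0,0,0,0.49],[0.2,0,0,0,0,0,0.49],[0.27,0,0,0,0,0,0.49],[0.34,0,0,0,0,0,0.49],[0.4,0,0,0,0,0,0.49],[0.46,0,0,0,0,0,0.49],[0.52,0,0,0,0,0,0.49]])

```text
time: 7.55
tool_pos: [547.1, 203.7, 21.8]
tcp_rot: [-2.06, -2.371, 0.0]
wrist_force: [-0.4, -1.4, -0.9]
gripper_width: 0.508
gripper_force: 0.5
```

```bash
python3 -c "
from h import *
s=robot.observe();print(frame(*B),s['tool_pos'],s['wrist_force'],s['moment']);goto(*B,63,0,22)
im=robot.grab_frame('wrist');cv2.imwrite('pics/w6.png',im)"
```

```text
[-2.5  -1.03 -0.15] [547.07775891 203.66889943  21.81750317] [-0.42093082 -1.36329885 -0.90301333] [-0.182494   -0.05376265 -0.01083687]
goto shares [ 0.546 -0.01  -0.001] turn z -0.0004
```

View pics/w6.png

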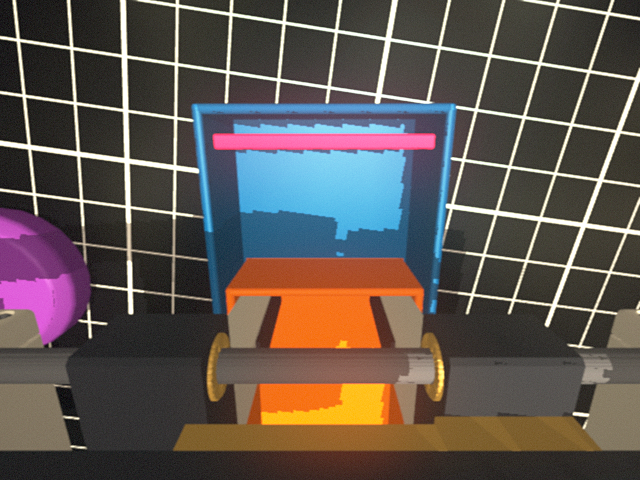

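Orange is inside blue, with its back wall at row 275 and the pink plate at row 142, and it sits straight. I continue, slowing before the plate.

Request:
servo_tool(commands=[[0.06,-0.004,0,0,0,0,0.49],[0.13,-0.004,0,0,0,0,0.49],[0.2,-0.004,0,0,0,0,0.49],[0.26,-0.004,0,0,0,0,0.49],[0.31,-0.004,0,0,0,0,0.49],[0.35,-0.004,0,0,0,0,0.49],[0.39,-0.004,0,0,0,0,0.49],[0.42,-0.004,0,0,0,0,0.49],[0.45,-0.004,0,0,0,0,0.49],[0.46,-0.004,0,0,0,0,0.49]])

```text
time: 8.6
tool_pos: [539.0, 257.8, 21.8]
tcp_rot: [2.06, 2.372, -0.0]
wrist_force: [-0.0, -2.2, 0.8]
gripper_width: 0.51
gripper_force: 1.0
```

Request:
servo_tool(commands=[[0.02,0,0,0,0,0,0.49],[0.04,0,0,0,0,0,0.49],[0.05,0,0,0,0,0,0.49]])

```text
time: 8.9
tool_pos: [538.3, 263.5, 21.9]
tcp_rot: [2.06, 2.371, -0.0]
wrist_force: [0.4, -2.5, 0.2]
gripper_width: 0.512
gripper_force: 1.7
```

```bash
python3 -c "
from h import *
s=robot.observe();print(frame(*B),s['tool_pos'],s['wrist_force'],s['moment'])
im=robot.grab_frame('wrist');cv2.imwrite('pics/w7.png',im)
for n,r in (('pink',(0,480)),('orange',(150,340))):
    m=mask(im,n)[r[0]:r[1],315:335]; y=np.flatnonzero(m.mean(1)>128)+r[0]; print(n,y.min(),y.max())
"
```

```text
[58.01 -0.82 -0.15] [538.26218272 263.53294249  21.87221612] [ 0.37507389 -2.51374815  0.20611214] [-0.64374905 -0.10480995  0.04697314]
pink 264 285
orange 287 339
```

Request:
servo_tool(commands=[[0.01,-0.003,0,0,0,0,0.49],[0.02,-0.003,0,0,0,0,0.49],[0.03,-0.003,0,0,0,0,0.49],[0.04,-0.003,0,0,0,0,0.49],[0.04,-0.003,0,0,0,0,0.49]])

```text
time: 9.45
tool_pos: [537.4, 267.8, 21.9]
tcp_rot: [2.06, 2.371, -0.001]
wrist_force: [2.1, -4.7, 1.0]
gripper_width: 0.509
gripper_force: 2.6
```

```bash
cat > chk.py <<'E'
from h import *
s=robot.observe();print(frame(*B),s['tool_pos'],np.round(s['wrist_force'],1),np.round(s['moment'],2))
im=robot.grab_frame('wrist')
for n,r in (('pink',(0,480)),('orange',(150,340))):
    m=mask(im,n)[r[0]:r[1],315:335]; y=np.flatnonzero(m.mean(1)>128)+r[0]; print(n,y.min(),y.max())
E
python3 chk.py
```

```text
[62.37 -0.59 -0.14] [537.41000552 267.81562655  21.85425003] [ 2.1 -4.7  1. ] [-0.82 -0.28  0.11]
pink 273 286
orange 288 339
```

Request:
servo_tool(commands=[[0.01,0,0,0,0,0,0.49],[0.02,0,0,0,0,0,0.49],[0.02,0,0,0,0,0,0.49]])

```text
time: 9.8
tool_pos: [537.2, 269.8, 21.9]
tcp_rot: [2.059, 2.371, -0.001]
wrist_force: [2.4, -6.6, -0.1]
gripper_width: 0.51
gripper_force: 3.4
```

```bash
python3 chk.py
```

```text
[64.36 -0.63 -0.14] [537.16223572 269.79096528  21.87977047] [ 2.4 -6.6 -0.1] [-1.08 -0.3   0.12]
pink 277 286
orange 288 339
```

Request:
servo_tool(commands=[[0.01,0,0,0,0,0,0.49],[0.02,0,0,0,0,0,0.49],[0.02,0,0,0,0,0,0.49]])

```text
time: 10.15
tool_pos: [537.1, 270.0, 21.9]
tcp_rot: [2.058, 2.37, -0.005]
wrist_force: [2.5, -15.2, 1.5]
gripper_width: 0.512
gripper_force: 7.4
```

```bash
python3 chk.py
```

```text
[64.57 -0.62 -0.12] [537.1291607  270.00608264  21.90019858] [  2.5 -15.2   1.5] [-2.35 -0.55  0.02]
pink 278 287
orange 288 339
```

The plate is on its hard stop (15 N at 64.5 mm), which puts the front 3.5 mm behind the sill. I ease off, narrow the fingers and lift out to check.

Request:
servo_tool(commands=[[-0.02,0,0,0,0,0,0.49],[-0.05,0.004,0,0,0,0,0.65],[-0.1,0.004,0,0,0,0,0.65],[-0.12,0.004,0,0,0,0,0.65],[-0.12,0.004,-0.15,0,0,0,0.65],[-0.12,0.004,-0.5,0,0,0,0.65],[-0.3,0.004,-0.9,0,0,0,0.65],[-0.7,0.004,-1,0,0,0,0.65],[-1,0.004,-1,0,0,0,0.65],[-1,0.004,-1,0,0,0,0.65]])

```text
time: 11.2
tool_pos: [555.1, 150.9, 143.1]
tcp_rot: [2.063, 2.366, 0.002]
wrist_force: [0.4, -0.3, -0.4]
gripper_width: 0.349
gripper_force: 0.0
```

Request:
servo_tool(commands=[[-0.1,0,-0.3,0,0,0,0.65],[-0.1,0,-0.6,0,0,0,0.65],[-0.1,0,-0.6,0,0,0,0.65]])

```text
time: 11.5
tool_pos: [558.2, 143.4, 219.0]
tcp_rot: [2.057, 2.367, 0.012]
wrist_force: [1.0, -0.5, -0.1]
gripper_width: 0.351
gripper_force: 0.0
```

```bash
python3 -c "
from h import *
im,c=look('orange',52,'w8'); look('blue',53,'w8b','orange')
cv2.imwrite('pics/w8c.png',cv2.resize(im[0:300,200:450],None,fx=2,fy=2,interpolation=cv2.INTER_CUBIC))
s=robot.observe(); print(frame(*B))"
```

```text
tcp [558.2 143.4 219. ] [2.057 2.367 0.012] w 0.351 cam [545.8 221.6 384.2]
orange px (270, 66, 100, 153) ctr 545.5 210.0 size [ 89.  139.2] ang 8.06
[[491.6000061035156, 272.6000061035156], [511.20001220703125, 134.8000030517578], [599.2999877929688, 147.3000030517578], [579.7999877929688, 285.1000061035156]]
tcp [556.9 143.5 216.4] [2.058 2.369 0.007] w 0.35 cam [545.  221.7 381.6]
blue px (265, 48, 114, 194) ctr 545.9 205.5 size [ 99.1 176. ] ang 8.05
[[484.5, 285.70001220703125], [509.1000061035156, 111.5], [607.2000122070312, 125.30000305175781], [582.5999755859375, 299.6000061035156]]
[-63.37  -0.93  -0.12]
```

View pics/w8c.png

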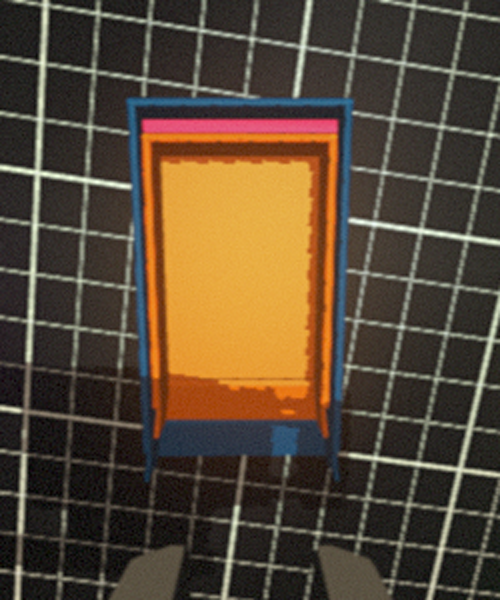

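Orange lies home in blue. It stayed about 4.5–5 mm ahead of blue's centre after release, its front edge (row 420) is behind the blue sill, and the pink plate at row 125 holds it. Now yellow.

Request:
servo_tool(commands=[[-0.35,-0.15,0,0,0,0,0.7],[-0.7,-0.3,0,0,0,0,0.7],[-1,-0.44,0,0,0,0,0.7]])

```text
time: 11.9
tool_pos: [518.3, 15.9, 211.8]
tcp_rot: [-2.056, -2.371, 0.002]
wrist_force: [-0.0, 1.2, 0.2]
gripper_width: 0.3
gripper_force: 0.0
```

Request:
servo_tool(commands=[[-0.35,-0.15,0,0,0,0,0.7],[-0.7,-0.3,0,0,0,0,0.7],[-1,-0.44,0,0,0,0,0.7]])

```text
time: 12.2
tool_pos: [482.9, -110.7, 212.1]
tcp_rot: [-2.058, -2.37, 0.001]
wrist_force: [-0.0, -0.0, -0.0]
gripper_width: 0.299
gripper_force: 0.0
```

Request:
servo_tool(commands=[[-0.35,-0.15,0,0,0,0.02,0.7],[-0.7,-0.3,0,0,0,0.04,0.7],[-0.95,-0.44,0,0,0,0.04,0.7],[-0.95,-0.44,0,0,0,0.04,0.7],[-0.95,-0.44,0,0,0,0.04,0.7]])

```text
time: 12.7
tool_pos: [447.4, -229.5, 212.3]
tcp_rot: [-2.341, -2.091, -0.001]
wrist_force: [-0.7, -0.1, 0.3]
gripper_width: 0.298
gripper_force: 0.0
```

```bash
python3 -c "
from h import *
im,c=look('yellow',43,'w9');s=robot.observe();
b=blobs(cv2.morphologyEx(mask(im,'yellow'),cv2.MORPH_CLOSE,np.ones((5,5),np.uint8)),1500)[0]
(x,y),wh,a=rim(c,b,43); P=cv2.boxPoints(((x,y),wh,a)); e=P[1]-P[0] if np.linalg.norm(P[1]-P[0])>90 else P[2]-P[1]
e=e*np.sign(e[1]); yaw=np.degrees(np.arctan2(e[1],e[0])); print('yaw',yaw)
goto((x,y),yaw,38,0,100)"
```

```text
tcp [ 447.4 -229.5  212.3] [-2.341e+00 -2.091e+00 -1.000e-03] w 0.298 cam [ 456.8 -151.3  377.7]
yellow px (289, 124, 90, 120) ctr 456.6 -200.3 size [111.1  77.8] ang 77.88
[[407.0, -246.39999389648438], [483.0, -262.70001220703125], [506.29998779296875, -154.10000610351562], [430.29998779296875, -137.8000030517578]]
yaw 77.88005
goto shares [0.558 0.08  0.939] turn z 0.016
```

Yellow measures 111 x 77.8, which matches 110 x 76. Its centre is (456.6,-200.3) and its yaw 77.9°. I go down inside it by the back wall.

Request:
servo_tool(commands=[[0.3,0.05,0.1,0,0,0.01,0.68],[0.54,0.08,0.4,0,0,0.016,0.68],[0.54,0.08,0.7,0,0,0.016,0.68],[0.54,0.08,0.94,0,0,0.016,0.68],[0.54,0.08,0.94,0,0,0.016,0.68],[0.54,0.08,0.94,0,0,0.016,0.68]])

```text
time: 13.35
tool_pos: [464.9, -165.5, 101.1]
tcp_rot: [-2.441, -1.976, 0.0]
wrist_force: [0.8, -0.6, 0.2]
gripper_width: 0.318
gripper_force: 0.0
```

```bash
python3 -c "
from h import *
print(frame((456.6,-200.3),77.88),robot.observe()['tool_pos'],robot.observe()['gripper_width']); goto((456.6,-200.3),77.88,36,0,22)"
```

```text
[35.78 -0.81  0.1 ] [ 464.90212457 -165.48876198  101.14539144] 0.3175006089285084
goto shares [ 0.001 -0.006  0.66 ] turn z 0.0003
```

Request:
servo_tool(commands=[[0,-0.005,0.2,0,0,0,0.68],[0,-0.005,0.4,0,0,0,0.68],[0,-0.005,0.55,0,0,0,0.68],[0,-0.005,0.62,0,0,0,0.68],[0,-0.005,0.65,0,0,0,0.68],[0,-0.005,0.65,0,0,0,0.5],[0,-0.005,0.65,0,0,0,0.5],[0,-0.005,0.65,0,0,0,0.5]], squeeze=3)

```text
time: 14.15
tool_pos: [464.9, -167.2, 24.0]
tcp_rot: [2.442, 1.973, 0.001]
wrist_force: [-0.2, 0.3, 2.2]
gripper_width: 0.409
gripper_force: 3.1
```

```bash
python3 -c "
from h import *
im,c=look('yellow',43,'w10'); print(robot.observe()['wrist_force']); goto(*B,-125,0,22)"
```

```text
tcp [ 464.9 -167.2   24. ] [2.442e+00 1.973e+00 1.000e-03] w 0.409 cam [481.4 -89.5 189.2]
yellow px (244, 239, 163, 110) ctr 466.0 -162.1 size [57.  75.7] ang 77.51
[[422.79998779296875, -181.8000030517578], [496.79998779296875, -198.10000610351562], [509.1000061035156, -142.5], [435.20001220703125, -126.0999984741211]]
yellow px (261, 383, 129, 42) ctr 453.0 -223.1 size [26.4 68.9] ang 77.27
[[416.5, -228.39999389648438], [483.79998779296875, -243.60000610351562], [489.6000061035156, -217.8000030517578], [422.29998779296875, -202.60000610351562]]
[-0.01533272 -0.58843413  2.95576102]
goto shares [2.205 0.366 0.016] turn z -0.0564
```

Request:
servo_tool(commands=[[0.03,0,0,0,0,0,0.5],[0.08,0,0,0,0,0,0.5],[0.16,0.02,0,0,0,-0.001,0.5],[0.25,0.04,0,0,0,-0.003,0.5],[0.34,0.06,0,0,0,-0.006,0.5],[0.43,0.08,0,0,0,-0.009,0.5],[0.52,0.1,0,0,0,-0.012,0.5],[0.61,0.12,0,0,0,-0.015,0.5],[0.7,0.14,0,0,0,-0.018,0.5],[0.78,0.16,0,0,0,-0.02,0.5]], squeeze=4)

```text
time: 15.2
tool_pos: [502.8, -78.3, 23.0]
tcp_rot: [-2.313, -2.126, 0.0]
wrist_force: [-1.2, -3.2, 4.7]
gripper_width: 0.41
gripper_force: 4.1
```

```bash
python3 -c "
from h import *
s=robot.observe();print(s['wrist_force'],s['tool_pos'],s['gripper_width']); goto(*B,-125,0,22)"
```

```text
[-1.19945138 -3.15324862  4.74093773] [502.84763544 -78.28418308  23.00264465] 0.4096782102633281
goto shares [1.376 0.391 0.008] turn z -0.0362
```

Request:
servo_tool(commands=[[0.05,0.01,0,0,0,0,0.5],[0.12,0.03,0,0,0,-0.003,0.5],[0.2,0.05,0,0,0,-0.006,0.5],[0.28,0.08,0,0,0,-0.009,0.5],[0.36,0.11,0,0,0,-0.012,0.5],[0.44,0.14,0,0,0,-0.015,0.5],[0.52,0.17,0,0,0,-0.018,0.5],[0.6,0.2,0,0,0,-0.02,0.5],[0.68,0.22,0,0,0,-0.022,0.5],[0.72,0.23,0,0,0,-0.022,0.5]])

```text
time: 16.2
tool_pos: [537.8, 5.5, 23.0]
tcp_rot: [-2.161, -2.28, -0.0]
wrist_force: [-0.8, -3.5, 1.8]
gripper_width: 0.409
gripper_force: 4.1
```

```bash
python3 -c "
from h import *
s=robot.observe();print(s['wrist_force'],s['tool_pos'],s['gripper_width']); goto(*B,-125,0,22)"
```

```text
[-0.7539624  -3.46810245  1.75227444] [537.80223978   5.46562654  22.98149575] 0.40852933976697064
goto shares [0.628 0.248 0.008] turn z -0.0142
```

Request:
servo_tool(commands=[[0.04,0.02,0,0,0,-0.002,0.5],[0.1,0.05,0,0,0,-0.005,0.5],[0.18,0.09,0,0,0,-0.008,0.5],[0.26,0.13,0,0,0,-0.011,0.5],[0.34,0.17,0,0,0,-0.013,0.5],[0.42,0.2,0,0,0,-0.014,0.5],[0.5,0.23,0,0,0,-0.014,0.5],[0.56,0.243,0,0,0,-0.014,0.5],[0.59,0.248,0,0,0,-0.014,0.5],[0.62,0.248,0,0,0,-0.014,0.5]])

```text
time: 17.2
tool_pos: [563.4, 80.6, 23.0]
tcp_rot: [2.06, 2.372, 0.0]
wrist_force: [0.6, -1.3, 0.2]
gripper_width: 0.41
gripper_force: 4.0
```

```bash
python3 -c "
from h import *
im,c=look('yellow',43,'w11'); print(frame(*B)); print(robot.observe()['wrist_force'])
m=mask(im,'yellow');o=mask(im,'orange')
for r in range(100,310,10):
    f=lambda q:(np.flatnonzero(q[r]).min(),np.flatnonzero(q[r]).max()) if q[r].any() else None
    print(r,f(m),f(o))"
```

```text
tcp [563.4  80.6  23. ] [2.06  2.372 0.   ] w 0.41 cam [552.4 159.1 188.2]
yellow px (244, 0, 161, 132) ctr 547.9 183.1 size [62.5 46.4] ang 8.05
[[513.7000122070312, 201.6999969482422], [520.2000122070312, 155.6999969482422], [582.0999755859375, 164.5], [575.5999755859375, 210.39999389648438]]
yellow px (244, 243, 163, 109) ctr 562.9 84.5 size [75.6 56.4] ang 7.3
[[521.7999877929688, 107.69999694824219], [528.9000244140625, 51.79999923706055], [603.9000244140625, 61.400001525878906], [596.7999877929688, 117.30000305175781]]
yellow px (262, 383, 128, 42) ctr 571.7 25.1 size [67.9 26.2] ang 7.52
[[536.2999877929688, 33.70000076293945], [539.7999877929688, 7.699999809265137], [607.0999755859375, 16.5], [603.5999755859375, 42.5]]
[-126.18    0.33   -0.15]
[0.46666683 0.92771154 0.16058812]
100 (np.int64(246), np.int64(399)) (np.int64(210), np.int64(441))
110 (np.int64(216), np.int64(397)) (np.int64(211), np.int64(440))
120 (np.int64(217), np.int64(395)) (np.int64(212), np.int64(439))
130 (np.int64(218), np.int64(399)) (np.int64(213), np.int64(439))
140 (np.int64(219), np.int64(219)) (np.int64(214), np.int64(438))
150 (np.int64(431), np.int64(431)) (np.int64(218), np.int64(433))
160 None (np.int64(218), np.int64(434))
170 None (np.int64(217), np.int64(434))
180 None (np.int64(217), np.int64(435))
190 None None
200 None None
210 None None
220 None None
230 None None
240 None None
250 (np.int64(256), np.int64(392)) None
260 (np.int64(250), np.int64(400)) None
270 (np.int64(245), np.int64(404)) None
280 (np.int64(244), np.int64(406)) None
290 (np.int64(245), np.int64(404)) None
300 (np.int64(246), np.int64(404)) None
```

View pics/w11.png

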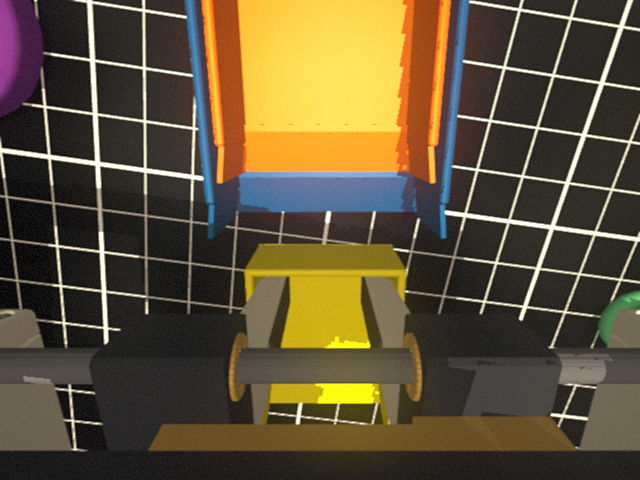

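Orange's inner walls (217–435) centre on column 326 and yellow's back wall (244–406) on 325, parallel. I push in with the fingers raised slightly to clear the higher sill.

Request:
servo_tool(commands=[[0,0,-0.03,0,0,0,0.61],[0.04,0,-0.03,0,0,0,0.61],[0.1,0.002,-0.03,0,0,0,0.61],[0.15,0.003,-0.03,0,0,0,0.61],[0.2,0.003,-0.03,0,0,0,0.61],[0.25,0.003,-0.03,0,0,0,0.61],[0.3,0.003,-0.03,0,0,0,0.61],[0.35,0.003,-0.03,0,0,0,0.61],[0.4,0.003,-0.03,0,0,0,0.61],[0.45,0.003,-0.03,0,0,0,0.61]])

```text
time: 18.25
tool_pos: [555.9, 134.4, 26.6]
tcp_rot: [-2.06, -2.371, -0.0]
wrist_force: [0.3, -2.5, 1.1]
gripper_width: 0.392
gripper_force: 1.1
```

```bash
python3 -c "
from h import *
s=robot.observe();print(frame(*B),s['tool_pos'],s['wrist_force'])
im=robot.grab_frame('wrist');cv2.imwrite('pics/w12.png',im)
m=mask(im,'yellow');o=mask(im,'orange')
for r in (262,272,282,292):
    x=np.flatnonzero(m[r,:]); q=np.flatnonzero(o[r,:]); print(r,x[[0,-1]],q[[0,-1]] if len(q) else None)"
```

```text
[-72.3    0.08  -0.16] [555.91065269 134.42462618  26.56185538] [ 0.27997395 -2.54311193  1.10132022]
262 [255 394] [227 424]
272 [250 399] [231 419]
282 [245 404] [231 420]
292 [242 406] [230 421]
```

Request:
servo_tool(commands=[[0.05,0,0,0,0,0,0.61],[0.11,0,0,0,0,0,0.61],[0.17,0,0,0,0,0,0.61],[0.23,0,0,0,0,0,0.61],[0.29,0,0,0,0,0,0.61],[0.35,0,0,0,0,0,0.61],[0.41,0,0,0,0,0,0.61],[0.47,0,0,0,0,0,0.61],[0.53,0,0,0,0,0,0.61],[0.56,0,0,0,0,0,0.61]])

```text
time: 19.3
tool_pos: [546.5, 201.2, 26.6]
tcp_rot: [-2.06, -2.372, -0.0]
wrist_force: [-0.6, -0.7, 0.4]
gripper_width: 0.389
gripper_force: 0.4
```

Request:
servo_tool(commands=[[0.05,0,0,0,0,0,0.61],[0.1,0,0,0,0,0,0.61],[0.15,0,0,0,0,0,0.61],[0.2,0,0,0,0,0,0.61],[0.25,0,0,0,0,0,0.61],[0.3,0,0,0,0,0,0.61],[0.34,0,0,0,0,0,0.61],[0.37,0,0,0,0,0,0.61],[0.4,0,0,0,0,0,0.61],[0.42,0,0,0,0,0,0.61]])

```text
time: 20.3
tool_pos: [539.7, 250.4, 26.7]
tcp_rot: [2.06, 2.372, -0.0]
wrist_force: [-0.6, -0.9, -0.2]
gripper_width: 0.391
gripper_force: 0.6
```

```bash
python3 -c "
from h import *
s=robot.observe();print(frame(*B),s['tool_pos'],s['wrist_force'])"
```

```text
[44.8  -0.4  -0.15] [539.72323899 250.4048175   26.65762893] [-0.62183334 -0.87406223 -0.23719605]
```

Now I creep to the end, watching the force.

Request:
servo_tool(commands=[[0.02,0,0,0,0,0,0.61],[0.04,0,0,0,0,0,0.61],[0.055,0,0,0,0,0,0.61],[0.07,0,0,0,0,0,0.61],[0.08,0,0,0,0,0,0.61],[0.09,0,0,0,0,0,0.61]])

```text
time: 20.9
tool_pos: [538.2, 261.0, 26.7]
tcp_rot: [2.06, 2.371, 0.0]
wrist_force: [-0.0, -0.9, -1.0]
gripper_width: 0.39
gripper_force: 0.5
```

Request:
servo_tool(commands=[[0.008,0,0,0,0,0,0.61],[0.016,0,0,0,0,0,0.61],[0.016,0,0,0,0,0,0.61]])

```text
time: 21.2
tool_pos: [538.1, 262.4, 26.7]
tcp_rot: [2.06, 2.371, -0.001]
wrist_force: [-0.2, -3.7, 0.3]
gripper_width: 0.392
gripper_force: 1.6
```

```bash
python3 -c "
from h import *
s=robot.observe();print(frame(*B),s['tool_pos'],s['wrist_force'])"
```

```text
[56.9  -0.46 -0.14] [538.05837628 262.39064821  26.67308179] [-0.22275553 -3.66624991  0.2547069 ]
```

Request:
servo_tool(commands=[[0.008,0,0,0,0,0,0.61],[0.012,0,0,0,0,0,0.61],[0.012,0,0,0,0,0,0.61]])

```text
time: 21.5
tool_pos: [538.0, 263.1, 26.7]
tcp_rot: [2.06, 2.371, -0.002]
wrist_force: [1.5, -5.9, 0.3]
gripper_width: 0.388
gripper_force: 3.1
```

Request:
servo_tool(commands=[[-0.02,0,0,0,0,0,0.65],[-0.06,0.003,0,0,0,0,0.7],[-0.1,0.003,0,0,0,0,0.7],[-0.12,0.003,0,0,0,0,0.7],[-0.12,0.003,-0.15,0,0,0,0.7],[-0.12,0.003,-0.5,0,0,0,0.7],[-0.3,0.003,-0.9,0,0,0,0.7],[-0.7,0.003,-1,0,0,0,0.7],[-1,0,-1,0,0,0,0.7],[-1,0,-1,0,0,0,0.7]])

```text
time: 22.5
tool_pos: [555.8, 141.4, 147.8]
tcp_rot: [2.064, 2.365, 0.001]
wrist_force: [-1.0, 1.3, -0.7]
gripper_width: 0.3
gripper_force: 0.0
```

Request:
servo_tool(commands=[[0,0,-0.3,0,0,0,0.7],[0,0,-0.6,0,0,0,0.7],[0,0,-0.6,0,0,0,0.7],[0,0,-0.6,0,0,0,0.7]])

```text
time: 22.9
tool_pos: [554.7, 146.1, 219.2]
tcp_rot: [2.06, 2.371, 0.002]
wrist_force: [0.5, 0.3, -0.2]
gripper_width: 0.301
gripper_force: 0.0
```

```bash
python3 -c "
from h import *
im,c=look('yellow',51,'w13'); s=robot.observe()
look('orange',52,'w13b','yellow')
cv2.imwrite('pics/w13c.png',cv2.resize(im[0:280,200:450],None,fx=2.1,fy=2.1,interpolation=cv2.INTER_CUBIC))"
```

```text
tcp [554.7 146.1 219.2] [2.060e+00 2.371e+00 2.000e-03] w 0.301 cam [543.5 224.4 384.4]
yellow px (282, 75, 86, 122) ctr 543.7 220.6 size [ 76.8 109.8] ang 7.87
[[498.20001220703125, 269.70001220703125], [513.2000122070312, 160.89999389648438], [589.2999877929688, 171.39999389648438], [574.2999877929688, 280.29998779296875]]
yellow px (492, 101, 52, 119) ctr 729.4 224.5 size [ 26.  112.3] ang 3.68
[[712.7999877929688, 279.6000061035156], [720.0, 167.60000610351562], [745.9000244140625, 169.3000030517578], [738.7000122070312, 281.29998779296875]]
tcp [554.  145.9 217.9] [-2.059e+00 -2.371e+00  1.000e-03] w 0.3 cam [543.2 224.4 383.1]
orange px (277, 70, 99, 152) ctr 545.5 210.0 size [ 88.9 138.6] ang 8.09
[[491.70001220703125, 272.29998779296875], [511.20001220703125, 135.10000610351562], [599.2000122070312, 147.6999969482422], [579.7000122070312, 284.8999938964844]]
orange px (494, 100, 52, 121) ctr 728.7 224.4 size [ 26.  112.9] ang 3.57
[[712.2000122070312, 280.0], [719.2000122070312, 167.3000030517578], [745.2000122070312, 168.89999389648438], [738.0999755859375, 281.6000061035156]]
```

View pics/w13c.png

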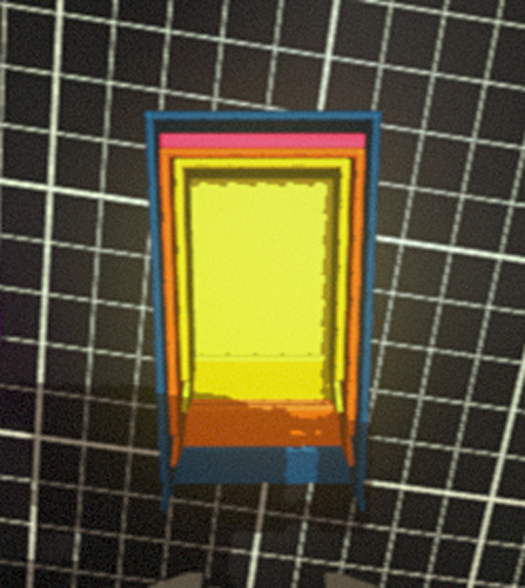

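All three trays are nested. Yellow sits 10.7 mm ahead of orange's centre (home is 8–11), with its front edge at row 400 behind the orange sill, and orange still sits at about +5 mm in blue.

```bash
python3 -c "
from cell import robot
print(robot.close_job())"
```

```text
the job is handed in; nothing more can be done
None
```

The job is handed in: the orange tray sits home in the blue one and the yellow tray home in the orange one. Overhead measurements after letting go put both at their home positions, at about 23 s of the 72 s allowed.

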